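# Make up two cheese selection trays

## Robot

A 6-joint arm with a two-finger parallel gripper is mounted at the origin on the work surface. World frame = base frame: x ahead of the robot, y to its left, z up, the work surface at z = 0. Lengths are in mm, angles in rad, forces in N, time in s.
With the tool pointing down it reaches from about 275 to 750 mm from the base axis. Payload 10.2 kg.
Tool frame: the origin (TCP) lies at the centre of the arm's flange, where the gripper is bolted on; the fingertips stand ctrl.tip_reach ahead of it and the grasp point (between the pads) lies 155 mm ahead of it (ctrl.tip_reach is the distance from the TCP to the fingertips, in mm); z points along the fingers, y is the direction in which the jaws open and shut (so a half turn about z gives the same grasp; the last joint's range is limited). The gripper opens to 85 mm and grips with 20 to 120 N. Pads are 22 mm wide; open, the fingers measure 114 mm over their backs; the gripper's body (76 mm by 85 mm) begins 54 mm behind the grasp point. The pads swing forward as they close: fully open they stand 13 mm farther back than shut.
Start: joints at [-1.569, 0.313, 1.498, -0, 1.331, -0.223], TCP at [117.015, -511.801, 404.694] pointing down, gripper open.
Joint ranges: [-2.94, 2.94], [-0.97, 2.17], [0.19, 2.56], [-1.23, 4.37], [0.02, 3.11], [-2.88, 2.88]. Speed limits (rad/s): [2.39, 2.39, 3.01, 3.14, 3.14, 3.14].

## Interface

Orientations are given as a unit quaternion [w, x, y, z].
In Python, from rig import ctrl, viewer gives the robot as it stands.
- The arm moves only by the tool drive_tool, never from a script. Its argument "rows" is a list that holds one entry, the list of rows, each a list of 6 numbers: the shift along the world's x, y, z normalised to -1 to 1, where 1 is 0.1 m, then the turn, a rotation vector about the world's x, y, z normalised to -1 to 1, where 1 is 90 degrees. A call has 1 to 10 rows; each row is the pose to reach, as a shift and turn from the pose measured when the call began; what a row does not reach only later rows make up. A row lasts 1/8 s, in which the tool goes at most 62.5 mm and 10.7 degrees, less where a joint would pass 70% of its speed; a pose out of reach is approached as far as the arm can. A call with a number of a shift or a turn outside -1 to 1 is refused whole. A call with a gripper value outside its range is refused whole. "fingers" is the opening, from -1 (shut) to 1 (fully open), set as the call begins (left out, the last holds). The fingers move at their own pace and stop on an object; "force" is the grip in N (left out, the last holds). Time passes only in rows, so rows that repeat a pose let the fingers close. It gives the time, the measured TCP pose, the force and the opening at its end, in the units of the state.
- ctrl.sense(): the state, without advancing time (a new reading comes with each control period).
- viewer.capture(name): name is "scene" or "top" or "wrist"; returns the picture (420x560x3 uint8, red, green, blue); there is no depth.
- viewer.calibration(name): a dict with "mtx" (3x3 intrinsics, pixels), "extrinsics" (4x4, takes a point from camera to world coordinates). Camera axes: x right, y up, looking along -z (the intrinsics and any distortion apply to the point x, -y, -z); pixel columns grow to the right and rows downward; lengths in mm; the calibration is good to about 2 mm. A picture is of the moment at which its call begins: read the wrist's pose just before it. calibration takes no time and is no camera call; for the wrist camera it gives the pose at the moment of the call.
- ctrl.finish_job(): hands the job in, once; it reports no verdict.
The state is a dict: "time_s": time; "joints": joint angles; "dq": joint speeds; "tau": joint torques, N m; "eef_pos": TCP position; "ee_rot": TCP orientation; "force": force on the tool from outside, world axes, zero at the start; "wrist_torque": the same for the moment, N m; "grip_width": opening from 0.0 (shut) to 1.0 (fully open).
Only numpy, scipy, OpenCV 4.12 (cv2) and the standard library are available. Lean on these libraries where they do the work, as an engineer would, in place of code of your own. Each camera call takes 0.05 s, during which the arm holds its last target.

## Task

Make up the two cheese trays from the stock on the table. In the long narrow tray pack both wedges into the wider cell, head to tail with their slanted sides together so that they fill it as a rectangle, and stand the small truckle in the other cell; in the square tray put the block lengthwise into the narrower cell and the large truckle into the wider one. Everything must stand flat on the tray floor, right way up, and the big cheese wheel, the jar and the brush are to be left where they are.

Things in the scene. Friction and masses are not known exactly. Their poses are not given: they have to be found in the camera images.
- wedge_1: Pale cheese wedge, rind on its head, 50 mm high, 125 g, any yaw. From above a right-angled trapezium (mm): parallel end faces, head 52 wide at x=-30 (y -26 to 26), nose 28 wide at x=30 (y -26 to 2), so 60 long; straight side y=-26, other side slanted. Origin: underside, centre of the 60 x 52 outline; z up. Grip the end faces, at y about -12.
- wedge_2: Pale cheese wedge, rind on its head, 50 mm high, 125 g, any yaw. From above a right-angled trapezium (mm): parallel end faces, head 52 wide at x=-30 (y -26 to 26), nose 28 wide at x=30 (y -26 to 2), so 60 long; straight side y=-26, other side slanted. Origin: underside, centre of the 60 x 52 outline; z up. Same as wedge_1; head to tail they make 60 x 80.
- small_truckle: Small drum-shaped cheese (truckle) with a mottled yellow rind: diameter 44 mm, 50 mm high, about 80 g. Loose, standing on the table on its flat underside; origin at the centre of the underside, z up. 
- large_truckle: Larger drum-shaped cheese (truckle) of the same look: diameter 60 mm, 50 mm high, about 150 g. Loose, standing on the table on its flat underside; origin at the centre of the underside, z up. 
- cheese_block: Rectangular block of pale cheese, 90 mm long (its x) x 40 mm wide (its y) x 50 mm high, about 180 g; a half turn makes no difference. Loose, standing on the table on its flat underside; origin at the centre of the underside, z up. 
- long_tray: Narrow wooden tray, fixed, 88 (x) x 186 mm (y), yaw within 0.3. Floor 6 mm thick; rims and one divider 6 mm thick, tops 14 mm above the table. Two cells, both 76 mm in x: the wider, 96 in y, centred at y=-39 mm, for the wedges side by side, their length along the tray's x; the other, 72 in y, at y=+51 mm, for the small truckle. Origin: centre of the underside, z up.
- square_tray: Nearly square wooden tray, fixed, 122 (x) x 164 mm (y), yaw within 0.3. Floor 6 mm thick; rims and one divider 6 mm thick, tops 14 mm above the table. Two cells, both 110 mm in x: the narrower, 64 in y, centred at y=-44 mm, for the block, its length along the tray's x; the wider, 82 in y, at y=+35 mm, for the large truckle. Origin: centre of the underside, z up.
- cheese_wheel: Bystander: big round cheese, diameter 110 mm, 70 mm high, 0.7 kg, loose on the table, to be left alone. Origin at the centre of the underside.
- jar: Bystander: jar with a metal lid, diameter 60 mm, 75 mm high, loose on the table, to be left alone. Origin at the centre of the underside.
- brush: Bystander: wooden scrubbing brush lying bristles down, 45 x 140 (its y) x 38 mm high, loose on the table beyond the trays, to be left alone. Origin at the centre of the underside.
Not all that is in view belongs to the job. Leave any orange or purple look-alike of the small_truckle alone.

How it is judged:
By the outcome, as a careful person would: the job done as asked, in the order asked, and still so for the second after the job is handed in, with the robot touching nothing.
It also fails if it takes over 115 s, if anything falls off the work surface, if the arm or the gripper's body presses on something with over 40 N, if the wrist force passes 120 N, or if a joint passes its speed limit or range.

## Working session

There is one attempt and no reset: what is moved stays moved. The work goes in short steps, Python scripts to look and compute and a tool call to move; the robot and the scene stay as the last step left them, time stands still between calls to the robot, and variables do not carry over. Pictures are saved under pics/ and viewed, and the job is handed in when it is done.

Besides the shell and the picture viewer there is one more tool, called after "Request:" as a command line: name --argument value ..., lists and objects as JSON in quotes. drive_tool: Moves the arm, as the interface text tells. Scaled input: -1 to 1 covers 0.1 m each way for a shift and 90 degrees each way for a turn. Its arguments: {"type":"object","properties":{"rows":{"type":"array","items":{"type":"array","items":{"type":"array","items":{"type":"number"}}}},"fingers":{"type":"number"},"force":{"type":"number"}},"required":["rows"]}

```bash
ls; mkdir -p pics; python3 - <<'E'
from rig import ctrl, viewer
import cv2
s=ctrl.sense(); print(s, ctrl.tip_reach)
for n in ["scene","top","wrist"]:
    c=viewer.calibration(n); print(n,c)
    im=viewer.capture(n); cv2.imwrite(f"pics/{n}0.png",im[:,:,::-1])
E
```

```text
pics
{'time_s': 0.0, 'joints': array([-1.56938402e+00,  3.13455961e-01,  1.49844356e+00,  6.76029946e-06,
        1.33098518e+00, -2.23424912e-01]), 'dq': array([-0.00128983, -0.00114388,  0.00010522,  0.00017131,  0.00068483,
       -0.00016575]), 'tau': array([ 1.05709976e-03, -4.12263894e+01, -2.59740311e+01, -1.09123000e-04,
        4.14601978e-03,  9.21275301e-06]), 'eef_pos': array([ 117.02340813, -511.75355564,  404.12943858]), 'ee_rot': array([-6.41685112e-04,  9.93687563e-01,  1.12181146e-01,  7.48283508e-05]), 'force': array([-0.07702269, -1.19365932,  0.36717767]), 'wrist_torque': array([-0.00022468, -0.03955038, -0.04310618]), 'grip_width': 1.0001525269338638} 173.4
scene {'mtx': array([[542.07542011,   0.        , 281.29395664],
       [  0.        , 542.07542011, 207.32804225],
       [  0.        ,   0.        ,   1.        ]]), 'extrinsics': array([[-5.38190779e-01, -5.41799487e-01,  6.45603594e-01,
         1.54082772e+03],
       [ 8.42822165e-01, -3.44862671e-01,  4.13183418e-01,
         6.22072462e+02],
       [-1.21798424e-03,  7.66500524e-01,  6.42242526e-01,
 
[... 459 characters left out ...]
1],
       [-1.48802593e-02,  6.95748674e-02,  9.97465747e-01,
         1.01065147e+03],
       [ 0.00000000e+00,  0.00000000e+00,  0.00000000e+00,
         1.00000000e+00]])}
wrist {'mtx': array([[336.28136357,   0.        , 279.79635578],
       [  0.        , 336.28136357, 211.63707239],
       [  0.        ,   0.        ,   1.        ]]), 'extrinsics': array([[ 2.21752191e-01,  9.20845415e-01,  3.20733048e-01,
         1.99670392e+02],
       [-9.75102827e-01,  2.09637763e-01,  7.22944374e-02,
        -4.93095880e+02],
       [-6.65757500e-04, -3.28779151e-01,  9.44406600e-01,
         3.72997138e+02],
       [ 0.00000000e+00,  0.00000000e+00,  0.00000000e+00,
         1.00000000e+00]])}
```

View pics/scene0.png

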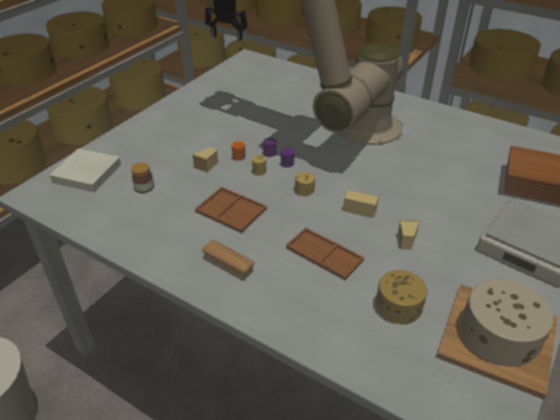

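View pics/top0.png

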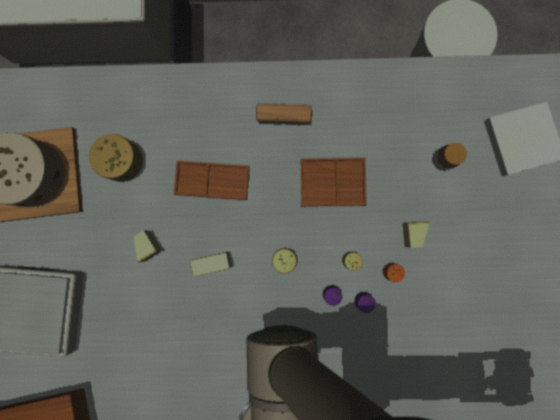

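View pics/wrist0.png

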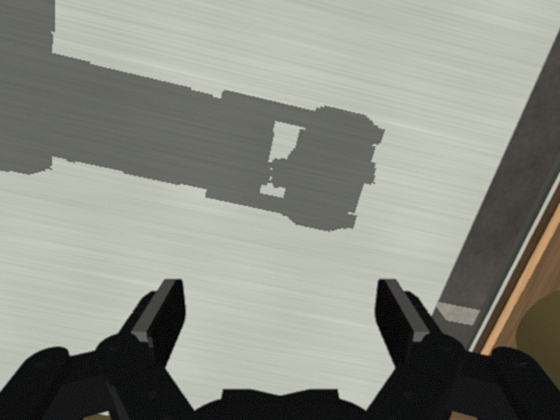

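The small-truckle candidates in the top view are yellow (353,261), orange (395,272), purple (333,295) and purple (365,301). The yellow mottled one fits the description. I'll enlarge that area to confirm.

```bash
python3 - <<'E'
import cv2,numpy as np
t=cv2.imread("pics/top0.png")
c=t[130:320,110:450]; cv2.imwrite("pics/topcrop.png",cv2.resize(c,None,fx=2.3,fy=2.3,interpolation=cv2.INTER_CUBIC))
c=t[240:315,260:435]; cv2.imwrite("pics/truckcrop.png",cv2.resize(c,None,fx=4.5,fy=4.5,interpolation=cv2.INTER_CUBIC))
h=cv2.cvtColor(t,cv2.COLOR_BGR2HSV)
for p in [(145,246),(211,264),(285,262),(353,263),(417,234),(395,272),(185,180),(330,190),(300,230)]: print(p,h[p[1],p[0]])
E
```

```text
(145, 246) [ 35  61 141]
(211, 264) [ 37  47 142]
(285, 262) [ 32  92 127]
(353, 263) [ 28 101 119]
(417, 234) [ 34  80 144]
(395, 272) [ 13 183 121]
(185, 180) [ 13 160  99]
(330, 190) [ 12 153 108]
(300, 230) [ 54  11 113]
```

View pics/topcrop.png

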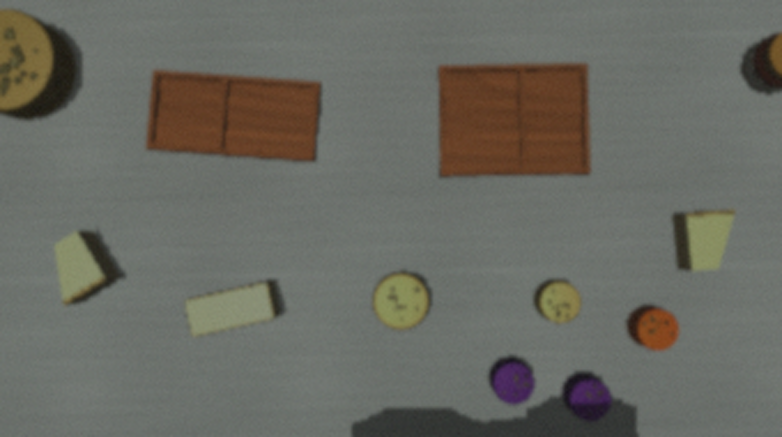

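View pics/truckcrop.png

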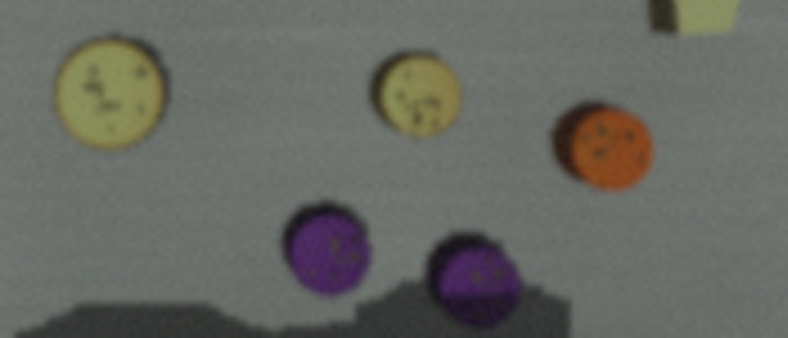

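The yellow mottled truckle at top (353,261) is the small truckle. The orange and purple ones are decoys. Next, a first estimate of all poses.

```bash
cat > h.py <<'E'
import cv2,numpy as np
def ray(cal,uv,z):
    uv=np.atleast_2d(np.asarray(uv,float)); K=cal["mtx"]; E=cal["extrinsics"]
    d=np.c_[(uv[:,0]-K[0,2])/K[0,0],-(uv[:,1]-K[1,2])/K[1,1],-np.ones(len(uv))]
    d=d@E[:3,:3].T; o=E[:3,3]; z=np.broadcast_to(z,len(uv))
    return (o+d*((z-o[2])/d[:,2])[:,None])[:,:2]
def blobs(m,amin):
    cs,_=cv2.findContours(m,cv2.RETR_EXTERNAL,cv2.CHAIN_APPROX_NONE)
    return [c for c in cs if cv2.contourArea(c)>amin]
def rectpose(P):
    """centre, sizes, angle of long side"""
    (c,s,a)=cv2.minAreaRect(P.astype(np.float32)); return np.round(c,1),np.round(s,1),a
def quad(c):
    k=cv2.convexHull(c)
    for e in np.arange(.02,.2,.005):
        q=cv2.approxPolyDP(k,e*cv2.arcLength(k,True),True)
        if len(q)<=4: return q[:,0]
E
python3 - <<'E'
from h import *
from rig import viewer
cal=viewer.calibration("top"); t=cv2.imread("pics/top0.png"); h=cv2.cvtColor(t,cv2.COLOR_BGR2HSV)
m=cv2.inRange(h,(22,30,90),(45,255,255))
for c in blobs(m,80):
    P=ray(cal,c[:,0],50.); print("cheese",c[:,0].mean(0).round(),rectpose(P), "circ",[np.round(x,1) for x in cv2.minEnclosingCircle(P.astype(np.float32))], ray(cal,quad(c),50.).round(1).tolist())
m=cv2.inRange(h,(5,110,40),(20,255,255))
for c in blobs(m,500):
    P=ray(cal,c[:,0],14.); print("tray",c[:,0].mean(0).round(),rectpose(P),ray(cal,quad(c),14.).round(1).tolist())
E
```

```text
cheese [264. 362.] (array([185.9,  40.4]), array([45.2, 85.5]), 88.9990463256836) circ [array([185.9,  40.4]), np.float64(46.3)] [[228.4, 21.8], [147.8, 40.0], [143.5, 59.0], [224.4, 62.3]]
cheese [353. 261.] (array([ 425. , -173.5]), array([40.8, 43.1]), 88.11382293701172) circ [array([ 424.9, -172.5]), np.float64(22.7)] [[443.9, -185.0], [412.7, -191.1], [406.2, -159.7], [437.3, -155.9]]
cheese [209. 264.] (array([424.9, 174.9]), array([42.3, 90.1]), 10.82890510559082) circ [array([426.2, 174.8]), np.float64(47.3)] [[453.0, 135.8], [412.1, 131.5], [399.4, 213.8], [435.5, 220.9]]
cheese [284. 261.] (array([429.7,  -5.3]), array([55.5, 59.9]), 88.84395599365234) circ [array([429.6,  -5.2]), np.float64(31.0)] [[459.8, 0.1], [437.5, -33.2], [399.6, -13.0], [419.5, 22.7]]
cheese [142. 246.] (array([471.9, 341.4]), array([64.9, 51.1]), 28.054306030273438) circ [array([471.9, 341.4]), np.float64(39.5)] [[510.5, 332.9], [459.1, 308.4], [433.4, 349.8], [496.5, 359.8]]
cheese [418. 233.] (array([ 486.5, -334.4]), array([64.1, 51.8]), 3.182926654815674) circ [array([ 485.3, -335.4]), np.float
[... 511 characters left out ...]
]), array([184.3,  59.5]), 89.14519500732422) [[111.7, 528.1], [52.0, 517.3], [54.8, 700.7], [78.5, 698.8]]
tray [211. 180.] (array([635.2, 174.7]), array([184.7,  85.6]), 84.59154510498047) [[683.0, 261.6], [668.3, 82.7], [586.6, 89.0], [603.5, 269.5]]
tray [333. 182.] (array([ 623.3, -134.7]), array([120.1, 160.9]), 0.18272355198860168) [[679.1, -215.0], [564.5, -213.3], [565.6, -54.7], [683.0, -55.2]]
tray [ 48. 179.] (array([661.9, 622.8]), array([219. , 205.3]), 5.56881856918335) [[778.4, 536.0], [568.2, 512.2], [544.7, 714.5], [765.8, 658.1]]
tray [284. 113.] (array([803.2, -13.1]), array([137. ,  43.6]), 86.98027801513672) [[817.4, -81.7], [778.3, -75.5], [792.2, 55.0], [826.2, 51.8]]
```

Request:
drive_tool --rows '[[[0.5,0.25,0,0,0,0.11],[1,0.5,0,0,0,0.22],[1,0.5,0,0,0,0.3]]]'

```text
time_s: 0.52
eef_pos: [219.5, -460.2, 404.2]
ee_rot: [-0.001, 0.939, 0.345, 0.0]
force: [-1.0, -0.5, 0.6]
grip_width: 0.996
```

Request:
drive_tool --rows '[[[0.5,0.25,0,0,0,0.11],[1,0.5,0,0,0,0.22],[1,0.5,0,0,0,0.3]]]'

```text
time_s: 0.9
eef_pos: [322.1, -408.4, 404.0]
ee_rot: [-0.001, 0.829, 0.559, 0.0]
force: [-0.2, 0.2, 0.1]
grip_width: 0.998
```

Request:
drive_tool --rows '[[[0.5,0.25,0,0,0,0.11],[1,0.5,0,0,0,0.22],[1,0.5,0,0,0,0.3],[1,0.5,0,0,0,0.3]]]'

```text
time_s: 1.4
eef_pos: [422.4, -358.1, 403.7]
ee_rot: [-0.001, 0.676, 0.737, 0.0]
force: [0.7, -0.2, -0.3]
grip_width: 0.999
```

Request:
drive_tool --rows '[[[0.4,0.2,-0.2,0,0,0],[0.64,0.36,-0.5,0,0,0],[0.64,0.36,-0.5,0,0,0],[0.64,0.36,-0.5,0,0,0]]]'

```text
time_s: 1.9
eef_pos: [485.7, -322.9, 354.6]
ee_rot: [-0.001, 0.677, 0.736, -0.0]
force: [-0.6, 0.0, 0.4]
grip_width: 1.003
```

```bash
cat > w.py <<'E'
from h import *
from rig import ctrl,viewer
def snap(name,cam="wrist"):
    cal=viewer.calibration(cam); s=ctrl.sense(); im=viewer.capture(cam)[:,:,::-1].copy()
    cv2.imwrite(f"pics/{name}.png",im); np.savez(f"pics/{name}.npz",**cal)
    q=s["ee_rot"]; print("t",s["time_s"],"tcp",s["eef_pos"].round(1),"a",np.degrees(2*np.arctan2(q[2],q[1])).round(2),"F",s["force"].round(1),"g",round(s["grip_width"],3))
    return im,cal
E
python3 -c "
from w import *
snap('wB')"
```

```text
t 1.9 tcp [ 485.7 -322.9  354.6] a 94.77 F [-0.6  0.   0.4] g 1.003
```

View pics/wB.png

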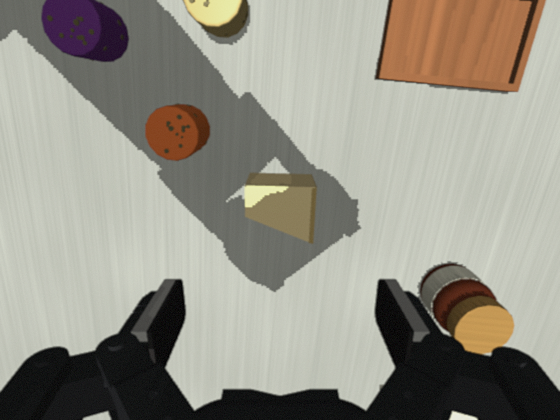

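The wrist view shows wedge B's top face with corners near (245,184), (316,186), (313,243) and (246,215). It's half in shadow, so I'll enlarge it.

```bash
python3 -c "
from h import *
im=cv2.imread('pics/wB.png')[160:260,220:340]
cv2.imwrite('pics/wBc.png',cv2.resize(im,None,fx=6,fy=6,interpolation=cv2.INTER_CUBIC))"
```

```text
(no output)
```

View pics/wBc.png

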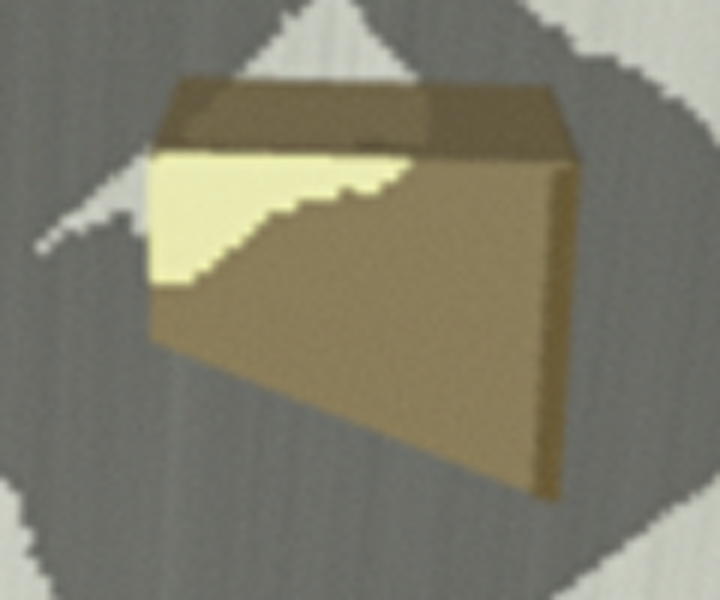

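```bash
cat >> h.py <<'E'
W=np.array([[30,-26],[-30,-26],[-30,26],[30,2.]])
def fit(L,P):
    lc,pc=L.mean(0),P.mean(0); H=(L-lc).T@(P-pc); a=np.arctan2(H[0,1]-H[1,0],H[0,0]+H[1,1])
    R=np.array([[np.cos(a),-np.sin(a)],[np.sin(a),np.cos(a)]]); t=pc-R@lc
    return t,a,R,np.linalg.norm(L@R.T+t-P,axis=1)
E
python3 -c "
from h import *
cal=np.load('pics/wB.npz')
P=ray(cal,[[245,185.3],[316.3,186.7],[313,243.3],[245,217.2]],50.)
t,a,R,e=fit(W,P);print(P.round(1),t.round(1),np.degrees(a),e.round(1),'grip',(R@[0,-12]+t).round(1))"
```

```text
[[ 454.9 -312.4]
 [ 514.6 -308.7]
 [ 517.8 -360.6]
 [ 456.3 -340.9]] [ 486.3 -336.6] -176.35104931626287 [0.3 0.1 0.1 0.4] grip [ 485.5 -324.6]
```

Request:
drive_tool --rows '[[[0,-0.017,-0.5,0,0,-0.012],[0,-0.017,-0.9,0,0,-0.012],[0,-0.017,-1,0,0,-0.012],[0,-0.017,-1,0,0,-0.012]]]'

```text
time_s: 2.45
eef_pos: [485.5, -325.4, 256.1]
ee_rot: [0.0, 0.684, 0.729, -0.0]
force: [0.4, 0.1, 0.3]
grip_width: 1.001
```

Request:
drive_tool --rows '[[[0,0,-0.3,0,0,0],[0,0,-0.6,0,0,0],[0,0,-0.67,0,0,0],[0,0,-0.67,0,0,0]]]'

```text
time_s: 2.95
eef_pos: [485.8, -325.8, 190.6]
ee_rot: [0.001, 0.684, 0.729, -0.0]
force: [-0.1, 0.1, 0.5]
grip_width: 0.999
```

Request:
drive_tool --rows '[[[0,0.01,-0.02,0,0,0],[0,0.01,-0.02,0,0,0],[0,0.01,-0.02,0,0,0],[0,0.01,-0.02,0,0,0],[0,0.01,-0.02,0,0,0],[0,0.01,-0.02,0,0,0]]]' --fingers -1 --force 30

```text
time_s: 3.7
eef_pos: [486.2, -325.0, 190.0]
ee_rot: [0.002, 0.684, 0.729, -0.0]
force: [-0.6, 0.0, 6.3]
grip_width: 0.697
```

Request:
drive_tool --rows '[[[0,0,0.5,0,0,0],[0,0,1,0,0,0],[0.2,0.4,1,0,0,-0.05],[0.3,0.8,1,0,0,-0.1],[0.3,1,1,0,0,-0.1]]]'

```text
time_s: 4.32
eef_pos: [516.4, -223.3, 290.3]
ee_rot: [0.003, 0.739, 0.674, -0.0]
force: [-0.6, -1.6, -0.7]
grip_width: 0.693
```

Request:
drive_tool --rows '[[[0.15,0.5,0.2,0,0,0],[0.3,1,0.4,0,0,0],[0.3,1,0.4,0,0,0]]]'

```text
time_s: 4.7
eef_pos: [546.9, -120.9, 331.9]
ee_rot: [0.004, 0.737, 0.676, 0.0]
force: [-1.2, -0.2, -1.0]
grip_width: 0.693
```

Request:
drive_tool --rows '[[[0.15,0.5,0.2,0,0,0],[0.3,1,0.4,0,0,0],[0.3,1,0.4,0,0,0]]]'

```text
time_s: 5.08
eef_pos: [577.3, -19.3, 373.0]
ee_rot: [0.005, 0.736, 0.677, 0.001]
force: [0.6, -0.8, -1.7]
grip_width: 0.7
```

Request:
drive_tool --rows '[[[0.15,0.5,0,0,0,0],[0.3,1,0,0,0,0],[0.3,1,0,0,0,0],[0.3,1,0,0,0,0]]]'

```text
time_s: 5.58
eef_pos: [607.3, 79.1, 372.3]
ee_rot: [0.005, 0.736, 0.677, 0.0]
force: [0.2, -0.6, -0.9]
grip_width: 0.696
```

```bash
python3 -c "
from w import *
snap('wT')"
```

```text
t 5.575 tcp [607.3  79.1 372.3] a 85.22 F [ 0.2 -0.6 -0.9] g 0.696
```

View pics/wT.png

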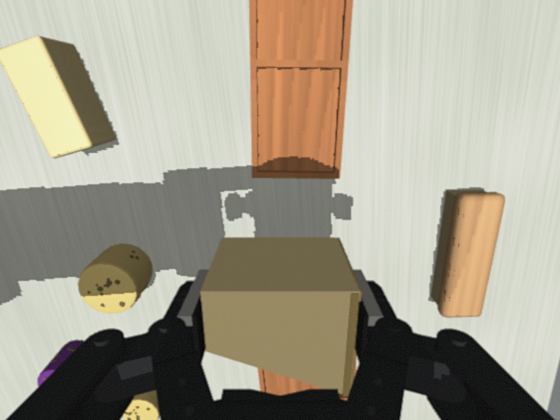

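The tray's −y end is visible: outer rim corners near (253,178) and (340,178), divider near row 67. I'll enlarge it.

```bash
python3 -c "
from h import *
im=cv2.imread('pics/wT.png')[50:190,235:365]
cv2.imwrite('pics/wTc.png',cv2.resize(im,None,fx=4.25,fy=4.25,interpolation=cv2.INTER_CUBIC))"
```

```text
(no output)
```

View pics/wTc.png

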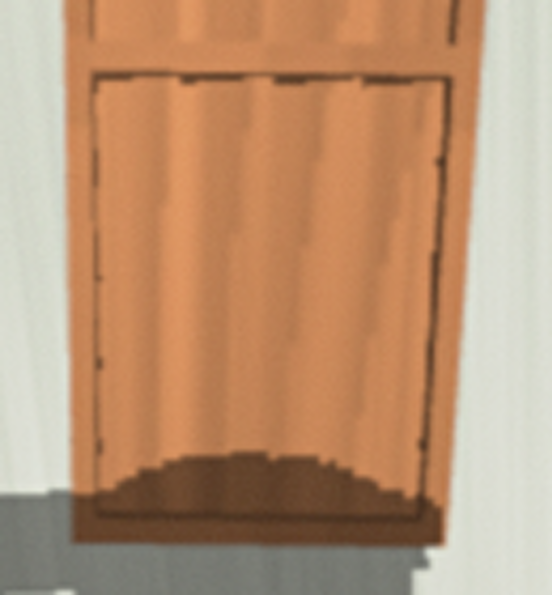

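```bash
cat >> h.py <<'E'
def turn(q,a_deg):
    """rotation vector /90deg that takes tool to vertical with angle a"""
    from scipy.spatial.transform import Rotation as R
    h=np.radians(a_deg)/2; d=R.from_quat([np.cos(h),np.sin(h),0,0]); c=R.from_quat([q[1],q[2],q[3],q[0]])
    return np.degrees((d*c.inv()).as_rotvec())/90
E
python3 -c "
from h import *
from rig import ctrl
cal=np.load('pics/wT.npz')
c=np.array([[73,543],[442,545],[98,517],[421,517],[92,75],[450,77]])/4.25+[235,50]
P=ray(cal,c,14.)
L=np.array([[-44,-93],[44,-93],[-38,-87],[38,-87],[-38,9],[38,9.]])
t,a,R,e=fit(L,P);print(P.round(1).tolist(),t.round(1),np.degrees(a),e.round(1))
print(ctrl.sense()['ee_rot'], turn(ctrl.sense()['ee_rot'],90+np.degrees(a)))"
```

```text
[[582.6, 85.5], [668.7, 77.5], [589.1, 91.1], [664.0, 84.7], [597.9, 185.4], [673.0, 178.7]] [634.5 173.9] -5.332101769495956 [0.6 1.  0.6 0.9 1.  0.7]
[4.63547696e-03 7.36229096e-01 6.76716284e-01 5.50115368e-04] [ 0.00389132  0.00449257 -0.00564877]
```

Request:
drive_tool --rows '[[[0.13,0.4,-0.2,0.004,0.0045,-0.006],[0.26,0.83,-0.6,0.004,0.0045,-0.006],[0.26,0.83,-1,0.004,0.0045,-0.006],[0.26,0.83,-1,0.004,0.0045,-0.006],[0.26,0.83,-1,0.004,0.0045,-0.006]]]'

```text
time_s: 6.25
eef_pos: [633.8, 160.5, 274.6]
ee_rot: [0.001, 0.74, 0.673, 0.001]
force: [-0.5, -0.4, -1.9]
grip_width: 0.695
```

```bash
cat > st.py <<'E'
import sys
from h import *
from rig import ctrl
s=ctrl.sense(); q=s["ee_rot"]; x,y,z,a=map(float,sys.argv[1:5])
print("t",round(s["time_s"],2),"pos",s["eef_pos"].round(1),"F",s["force"].round(1),"delta/100",((np.array([x,y,z])-s["eef_pos"])/100).round(3),"turn",turn(q,a).round(4))
E
python3 st.py 633.4 162.05 196 84.67
```

```text
t 6.25 pos [633.8 160.5 274.6] F [-0.5 -0.4 -1.9] delta/100 [-0.004  0.015 -0.786] turn [-0.0001  0.0017  0.0014]
```

Request:
drive_tool --rows '[[[-0.004,0.02,-0.3,0,0.002,0.001],[-0.004,0.025,-0.55,0,0.002,0.001],[-0.004,0.025,-0.7,0,0.002,0.001],[-0.004,0.025,-0.75,0,0.002,0.001],[-0.004,0.025,-0.75,0,0.002,0.001]]]'

```text
time_s: 6.88
eef_pos: [633.7, 162.8, 200.6]
ee_rot: [0.0, 0.74, 0.673, 0.0]
force: [-0.2, -0.6, -1.7]
grip_width: 0.699
```

```bash
python3 st.py 633.4 162.05 196 84.67
```

```text
t 6.88 pos [633.7 162.8 200.6] F [-0.2 -0.6 -1.7] delta/100 [-0.003 -0.008 -0.046] turn [-0.0002  0.0006  0.0006]
```

Request:
drive_tool --rows '[[[-0.003,-0.008,-0.03,0,0,0],[-0.003,-0.008,-0.045,0,0,0],[-0.003,-0.008,-0.05,0,0,0],[-0.003,-0.008,-0.05,0,0,0]]]'

```text
time_s: 7.38
eef_pos: [633.5, 162.1, 196.1]
ee_rot: [0.0, 0.739, 0.673, 0.001]
force: [-1.6, -0.6, 3.4]
grip_width: 0.696
```

Request:
drive_tool --rows '[[[0,0,0,0,0,0],[0,0,0,0,0,0],[0,0,0,0,0,0],[0,0,0,0,0,0],[0,0,0.3,0,0,0],[0,0,0.8,0,0,0],[0,0,1,0,0,0],[0,0,1,0,0,0]]]' --fingers 1

```text
time_s: 8.38
eef_pos: [633.5, 162.1, 297.6]
ee_rot: [0.001, 0.739, 0.673, 0.002]
force: [0.3, 0.3, -0.9]
grip_width: 1.004
```

Request:
drive_tool --rows '[[[-0.4,0.4,0.3,0,0,0.1],[-0.8,0.8,0.57,0,0,0.2],[-0.9,0.9,0.57,0,0,0.3],[-0.9,0.9,0.57,0,0,0.37]]]'

```text
time_s: 8.88
eef_pos: [542.5, 253.2, 353.4]
ee_rot: [0.0, 0.513, 0.858, 0.002]
force: [-0.4, 0.5, -0.1]
grip_width: 1.006
```

Request:
drive_tool --rows '[[[-0.4,0.4,0,0,0,0],[-0.65,0.75,0,0,0,0],[-0.65,0.75,0,0,0,0],[-0.65,0.75,0,0,0,0]]]'

```text
time_s: 9.38
eef_pos: [477.8, 327.9, 352.4]
ee_rot: [-0.0, 0.513, 0.858, 0.001]
force: [-0.6, 0.5, 0.5]
grip_width: 1.001
```

```bash
python3 -c "
from w import *
im,c=snap('wA')
h=cv2.cvtColor(im,cv2.COLOR_BGR2HSV)
im=im[130:270,200:360]
cv2.imwrite('pics/wAc.png',cv2.resize(im,None,fx=4,fy=4,interpolation=cv2.INTER_CUBIC))"
```

```text
t 9.375 tcp [477.8 327.9 352.4] a 118.27 F [-0.6  0.5  0.5] g 1.001
```

View pics/wA.png

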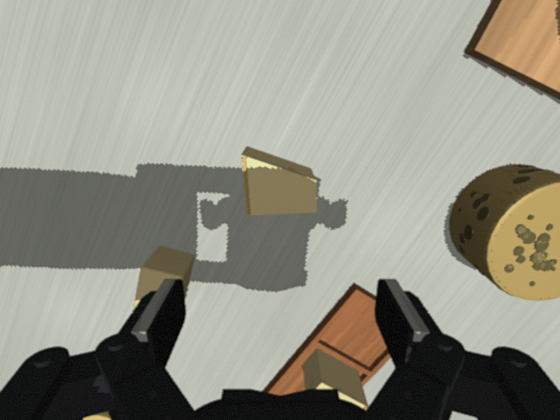

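View pics/wAc.png

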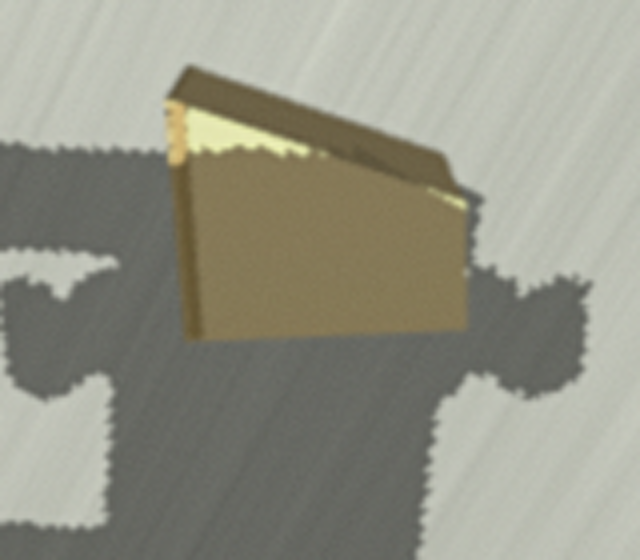

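Wedge A's top corners in the crop are head/slant (167,100), nose/slant (466,207), nose/straight (466,329) and head/straight (186,340).

```bash
python3 -c "
from h import *
cal=np.load('pics/wA.npz')
P=ray(cal,np.array([[466,329],[186,340],[167,100],[466,207]])/4+[200,130],50.)
t,a,R,e=fit(W,P);g=R@[0,-12]+t;print(t.round(1),np.degrees(a),e.round(1),'grip',g.round(1))
import os;os.system(f'python3 st.py {g[0]} {g[1]} 190 {90+np.degrees(a)}')"
```

```text
t 9.43 pos [478.1 327.6 352.6] F [ 0.3 -0.8 -0.2] delta/100 [-0.007  0.027 -1.626] turn [-0.0012  0.0004  0.0237]
[471.3 340.7] 30.359114091689655 [0.6 0.3 0.3 0.7] grip [477.4 330.3]
```

Request:
drive_tool --rows '[[[-0.007,0.03,-0.5,-0.001,0,0.024],[-0.007,0.03,-0.9,-0.001,0,0.024],[-0.007,0.03,-1,-0.001,0,0.024],[-0.007,0.03,-1,-0.001,0,0.024]]]'

```text
time_s: 9.93
eef_pos: [478.0, 330.2, 253.0]
ee_rot: [0.0, 0.497, 0.867, 0.0]
force: [0.7, -0.1, 0.8]
grip_width: 0.999
```

```bash
python3 st.py 477.4 330.3 190 120.36
```

```text
t 9.93 pos [478.  330.2 253. ] F [ 0.7 -0.1  0.8] delta/100 [-0.006  0.001 -0.63 ] turn [-0.0003  0.0006  0.0003]
```

Request:
drive_tool --rows '[[[-0.006,0,-0.3,0,0,0],[-0.006,0,-0.5,0,0,0],[-0.006,0,-0.64,0,0,0],[-0.006,0,-0.64,0,0,0],[-0.006,0,-0.64,0,0,0]]]'

```text
time_s: 10.55
eef_pos: [477.8, 330.3, 190.2]
ee_rot: [0.001, 0.497, 0.867, 0.001]
force: [0.8, -0.3, 0.8]
grip_width: 0.999
```

Request:
drive_tool --rows '[[[0,0,0,0,0,0],[0,0,0,0,0,0],[0,0,0,0,0,0],[0,0,0,0,0,0],[0,0,0,0,0,0],[0,0,0,0,0,0]]]' --fingers -1 --force 30

```text
time_s: 11.3
eef_pos: [478.1, 330.4, 191.1]
ee_rot: [0.001, 0.497, 0.867, 0.002]
force: [-0.5, -0.0, 5.9]
grip_width: 0.695
```

```bash
python3 st.py 477.4 330.3 190 120.36
```

```text
t 11.3 pos [478.1 330.4 191.1] F [-0.5 -0.   5.9] delta/100 [-0.007 -0.001 -0.011] turn [-0.0011  0.0027  0.0002]
```

Request:
drive_tool --rows '[[[0,0,0.5,0,0,0],[0,0,1,0,0,0],[0.3,-0.4,1,0,0,-0.1],[0.6,-0.8,1,0,0,-0.2],[0.7,-1,1,0,0,-0.3],[0.7,-1,1,0,0,-0.397]]]'

```text
time_s: 12.05
eef_pos: [548.8, 228.8, 290.9]
ee_rot: [0.002, 0.742, 0.67, 0.001]
force: [-0.2, 0.3, -1.4]
grip_width: 0.694
```

Request:
drive_tool --rows '[[[0.3,-0.4,0,0,0,0],[0.6,-0.8,0,0,0,0],[0.8,-1,0,0,0,0],[0.8,-1,0,0,0,0]]]'

```text
time_s: 12.55
eef_pos: [629.6, 127.2, 290.4]
ee_rot: [0.002, 0.743, 0.669, 0.001]
force: [0.4, -0.1, -1.9]
grip_width: 0.698
```

```bash
python3 st.py 628.2 106.4 197 84.67
```

```text
t 12.55 pos [629.6 127.2 290.4] F [ 0.4 -0.1 -1.9] delta/100 [-0.014 -0.208 -0.934] turn [0.0009 0.0024 0.007 ]
```

Request:
drive_tool --rows '[[[-0.014,-0.21,0,0.001,0.002,0.007],[-0.014,-0.21,-0.3,0.001,0.002,0.007],[-0.014,-0.21,-0.5,0.001,0.002,0.007],[-0.014,-0.21,-0.5,0.001,0.002,0.007]]]'

```text
time_s: 13.05
eef_pos: [627.3, 107.0, 239.1]
ee_rot: [-0.001, 0.739, 0.674, -0.001]
force: [-0.2, -0.6, -0.9]
grip_width: 0.693
```

```bash
python3 st.py 628.2 106.4 197 84.67; python3 -c "
from w import *
snap('wP')"
```

```text
t 13.05 pos [627.3 107.  239.1] F [-0.2 -0.6 -0.9] delta/100 [ 0.009 -0.006 -0.421] turn [-0.0002 -0.0018 -0.0005]
t 13.05 tcp [627.3 107.  239.1] a 84.71 F [-0.2 -0.6 -0.9] g 0.693
```

View pics/wP.png

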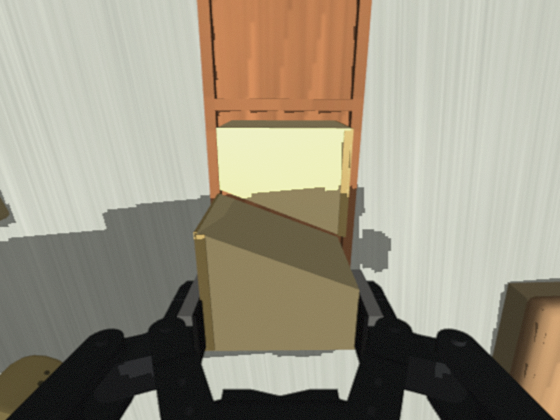

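Wedge Q stands square in the cell, with its top edge at row 127 and columns 217–353. The held wedge is above it with matching slants, so I'll lower it.

Request:
drive_tool --rows '[[[0.006,-0.006,-0.2,0,-0.002,0],[0.006,-0.006,-0.35,0,-0.002,0],[0.006,-0.006,-0.41,0,-0.002,0],[0.006,-0.006,-0.415,0,-0.002,0],[0.006,-0.006,-0.415,0,-0.002,0]]]'

```text
time_s: 13.72
eef_pos: [628.5, 106.4, 199.6]
ee_rot: [0.001, 0.739, 0.674, 0.002]
force: [-0.0, 0.2, -2.1]
grip_width: 0.694
```

```bash
python3 st.py 628.2 106.4 197 84.67
```

```text
t 13.72 pos [628.5 106.4 199.6] F [-0.   0.2 -2.1] delta/100 [-0.003 -0.    -0.026] turn [-0.0001  0.0025 -0.0005]
```

Request:
drive_tool --rows '[[[-0.003,0,-0.025,0,0.002,0],[-0.003,0,-0.025,0,0.002,0],[0,0.02,-0.025,0,0.002,0],[0,0.03,-0.025,0,0.002,0],[0,0.03,-0.025,0,0.002,0]]]'

```text
time_s: 14.35
eef_pos: [628.6, 109.5, 197.3]
ee_rot: [0.0, 0.739, 0.674, 0.001]
force: [-0.3, 0.8, -0.8]
grip_width: 0.699
```

Request:
drive_tool --rows '[[[0,0.005,0,0,0,0],[0,0.01,0,0,0,0],[0,0.012,0,0,0,0],[0,0.012,0,0,0,0]]]'

```text
time_s: 14.85
eef_pos: [628.6, 110.7, 197.3]
ee_rot: [0.0, 0.739, 0.674, 0.001]
force: [-0.4, -0.5, -0.5]
grip_width: 0.698
```

```bash
python3 st.py 628.2 106.4 197 84.67
```

```text
t 14.85 pos [628.6 110.7 197.3] F [-0.4 -0.5 -0.5] delta/100 [-0.004 -0.043 -0.003] turn [-0.0002  0.0007 -0.0006]
```

Request:
drive_tool --rows '[[[0,0.006,-0.004,0,0,0],[0,0.012,-0.004,0,0,0],[0,0.012,-0.004,0,0,0]]]'

```text
time_s: 15.22
eef_pos: [628.8, 111.8, 197.2]
ee_rot: [0.001, 0.739, 0.674, 0.001]
force: [-0.5, -2.9, 3.5]
grip_width: 0.701
```

Request:
drive_tool --rows '[[[0,0,0,0,0,0],[0,0,0,0,0,0],[0,0,0,0,0,0],[0,0,0,0,0,0],[0,0,0.3,0,0,0],[0,0,0.8,0,0,0],[0,0,1,0,0,0],[-0.2,-0.2,1,0,0,0]]]' --fingers 1

```text
time_s: 16.23
eef_pos: [609.0, 92.3, 299.0]
ee_rot: [0.002, 0.738, 0.674, 0.002]
force: [1.7, -0.4, -1.4]
grip_width: 1.0
```

Request:
drive_tool --rows '[[[-0.4,-0.5,0.3,0,0,0],[-0.8,-1,0.6,0,0,0],[-0.8,-1,0.6,0,0,0],[-0.8,-1,0.6,0,0,0]]]'

```text
time_s: 16.73
eef_pos: [529.0, -8.0, 359.4]
ee_rot: [0.002, 0.739, 0.674, 0.003]
force: [0.2, 0.1, -0.1]
grip_width: 0.999
```

```bash
python3 -c "
from w import *
snap('wPd')"
```

```text
t 16.725 tcp [529.   -8.  359.4] a 84.73 F [ 0.2  0.1 -0.1] g 0.999
```

View pics/wPd.png

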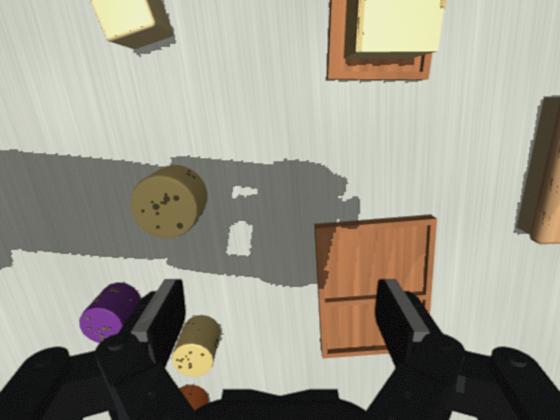

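Request:
drive_tool --rows '[[[-0.3,-0.45,0,0,0,0],[-0.5,-0.85,0,0,0,0],[-0.5,-0.85,0,0,0,0]]]'

```text
time_s: 17.15
eef_pos: [479.4, -93.3, 357.8]
ee_rot: [0.001, 0.739, 0.674, 0.002]
force: [-0.4, -0.3, 0.5]
grip_width: 1.0
```

Request:
drive_tool --rows '[[[-0.3,-0.45,0,0,0,0],[-0.54,-0.8,0,0,0,0],[-0.54,-0.8,0,0,0,0],[-0.54,-0.8,0,0,0,0]]]'

```text
time_s: 17.65
eef_pos: [426.4, -172.3, 357.4]
ee_rot: [0.001, 0.739, 0.674, 0.002]
force: [-0.3, 0.8, -0.0]
grip_width: 0.999
```

```bash
python3 -c "
from w import *
im,c=snap('wS')
im=im[130:300,190:370]
cv2.imwrite('pics/wSc.png',cv2.resize(im,None,fx=4,fy=4,interpolation=cv2.INTER_CUBIC)[:600])"
```

```text
t 17.65 tcp [ 426.4 -172.3  357.4] a 84.76 F [-0.3  0.8 -0. ] g 0.999
```

View pics/wS.png

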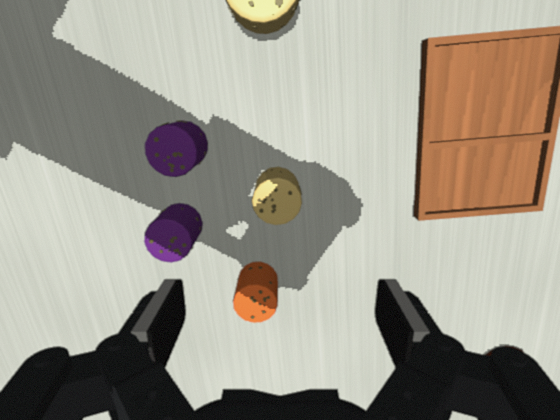

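View pics/wSc.png

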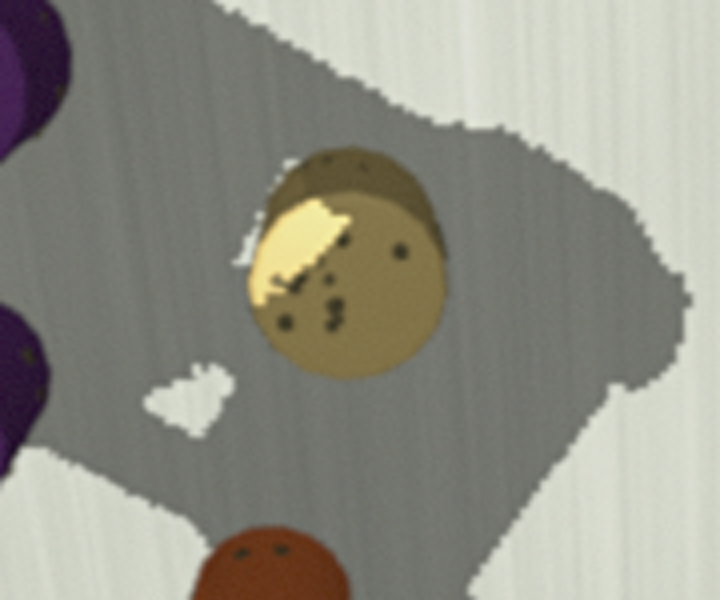

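Small truckle top disc is centred at about (276.8,201.4). The orange decoy is at (256,290) and the purple ones at (175,150) and (173,235), all clear of the jaws' approach.

```bash
python3 -c "
from h import *
cal=np.load('pics/wS.npz')
g=ray(cal,[[276.75,201.4]],50.)[0];print(g, ray(cal,[[256,305],[175,150],[173,240]],50.))
e=ray(cal,np.array([[248,285],[446,285],[347,192],[347,379]])/4+[190,130],50.);print(e.round(1).tolist())
import os;os.system(f'python3 st.py {g[0]} {g[1]} 190 84.67')"
```

```text
t 17.7 pos [ 426.4 -172.2  357.4] F [-0.  -0.6  0.4] delta/100 [-0.017 -0.016 -1.674] turn [-0.0012  0.0028 -0.0014]
[ 424.65051771 -173.78924032] [[ 394.82805078 -275.74162137]
 [ 346.11816729 -122.24995618]
 [ 328.8139423  -201.07831168]]
[[403.5, -171.7], [445.9, -175.7], [426.6, -153.3], [422.6, -195.2]]
```

Request:
drive_tool --rows '[[[-0.017,-0.016,-0.5,-0.001,0.003,0],[-0.017,-0.016,-0.9,-0.001,0.003,0],[-0.017,-0.016,-1,-0.001,0.003,0],[-0.017,-0.016,-1,-0.001,0.003,0]]]'

```text
time_s: 18.2
eef_pos: [425.3, -173.4, 257.8]
ee_rot: [-0.0, 0.738, 0.675, 0.0]
force: [-0.3, 0.6, 1.2]
grip_width: 0.996
```

```bash
python3 st.py 424.7 -173.8 190 84.67
```

```text
t 18.2 pos [ 425.3 -173.4  257.8] F [-0.3  0.6  1.2] delta/100 [-0.006 -0.004 -0.678] turn [-0.0002 -0.0001 -0.002 ]
```

Request:
drive_tool --rows '[[[-0.006,-0.004,-0.3,0,0,0],[-0.006,-0.004,-0.5,0,0,0],[-0.006,-0.004,-0.68,0,0,0],[-0.006,-0.004,-0.68,0,0,0],[-0.006,-0.004,-0.68,0,0,0]]]'

```text
time_s: 18.82
eef_pos: [425.2, -174.0, 191.2]
ee_rot: [0.001, 0.738, 0.675, 0.0]
force: [-0.3, 0.4, -0.1]
grip_width: 1.0
```

Request:
drive_tool --rows '[[[0,0,0,0,0,0],[0,0,0,0,0,0],[0,0,0,0,0,0],[0,0,0,0,0,0],[0,0,0,0,0,0],[0,0,0,0,0,0],[0,0,0,0,0,0]]]' --fingers -1 --force 30

```text
time_s: 19.7
eef_pos: [425.4, -174.1, 191.8]
ee_rot: [0.001, 0.738, 0.675, 0.0]
force: [-1.7, 0.3, 7.2]
grip_width: 0.51
```

Request:
drive_tool --rows '[[[0,0,0.5,0,0,0],[0,0,1,0,0,0],[0.2,0.4,1,0,0,0],[0.5,0.9,1,0,0,0],[0.54,1,1,0,0,0]]]'

```text
time_s: 20.32
eef_pos: [480.1, -71.8, 291.9]
ee_rot: [0.001, 0.737, 0.676, 0.0]
force: [-0.9, -0.3, -1.0]
grip_width: 0.508
```

Request:
drive_tool --rows '[[[0.27,0.5,0,0,0,0],[0.54,1,0,0,0,0],[0.54,1,0,0,0,0]]]'

```text
time_s: 20.7
eef_pos: [534.7, 30.4, 291.6]
ee_rot: [0.001, 0.736, 0.677, 0.001]
force: [0.2, -1.5, -0.7]
grip_width: 0.506
```

Request:
drive_tool --rows '[[[0.27,0.5,0,0,0,0],[0.54,1,0,0,0,0],[0.54,1,0,0,0,0]]]'

```text
time_s: 21.08
eef_pos: [589.1, 131.7, 291.0]
ee_rot: [0.001, 0.735, 0.678, 0.0]
force: [0.6, -0.5, -0.3]
grip_width: 0.503
```

Request:
drive_tool --rows '[[[0.27,0.5,0,0,0,0],[0.5,0.98,0,0,0,0],[0.5,0.98,0,0,0,0],[0.5,0.98,0,0,0,0]]]'

```text
time_s: 21.58
eef_pos: [639.1, 227.8, 290.7]
ee_rot: [0.001, 0.735, 0.678, -0.0]
force: [-0.8, -0.3, -1.0]
grip_width: 0.506
```

```bash
python3 st.py 639.2 224.7 197.8 84.67
```

```text
t 21.57 pos [639.1 227.8 290.7] F [-0.8 -0.3 -1. ] delta/100 [ 0.001 -0.031 -0.929] turn [ 0.0013  0.0006 -0.0074]
```

Request:
drive_tool --rows '[[[0,-0.031,-0.4,0.001,0.001,-0.007],[0,-0.031,-0.7,0.001,0.001,-0.007],[0,-0.031,-0.88,0.001,0.001,-0.007],[0,-0.031,-0.92,0.001,0.001,-0.007],[0,-0.031,-0.92,0.001,0.001,-0.007]]]'

```text
time_s: 22.2
eef_pos: [639.4, 224.3, 199.7]
ee_rot: [0.0, 0.739, 0.674, 0.0]
force: [0.5, -0.1, 0.2]
grip_width: 0.504
```

```bash
python3 st.py 639.2 224.7 197.8 84.67
```

```text
t 22.2 pos [639.4 224.3 199.7] F [ 0.5 -0.1  0.2] delta/100 [-0.002  0.004 -0.019] turn [ 0.0001  0.0005 -0.0002]
```

Request:
drive_tool --rows '[[[0,0,-0.012,0,0,0],[0,0,-0.022,0,0,0],[0,0,-0.022,0,0,0]]]'

```text
time_s: 22.58
eef_pos: [639.5, 224.4, 197.9]
ee_rot: [0.001, 0.739, 0.674, 0.001]
force: [-0.1, -0.1, -0.1]
grip_width: 0.504
```

Request:
drive_tool --rows '[[[0,0,0,0,0,0],[0,0,0,0,0,0],[0,0,0,0,0,0],[0,0,0,0,0,0],[0,0,0,0,0,0],[0,0,0.3,0,0,0],[0,0,0.8,0,0,0],[0,0,1,0,0,0]]]' --fingers 1

```text
time_s: 23.58
eef_pos: [639.7, 224.5, 301.3]
ee_rot: [0.002, 0.739, 0.674, 0.002]
force: [-0.5, -0.8, -0.3]
grip_width: 0.999
```

Request:
drive_tool --rows '[[[-0.5,-0.15,0.2,0,0,0.09],[-1,-0.25,0.5,0,0,0.18],[-1,-0.25,0.5,0,0,0.18]]]'

```text
time_s: 23.95
eef_pos: [537.6, 199.4, 354.1]
ee_rot: [0.003, 0.636, 0.772, 0.004]
force: [1.0, 0.2, 0.6]
grip_width: 0.999
```

Request:
drive_tool --rows '[[[-0.5,-0.15,0,0,0,0],[-1,-0.25,0,0,0,0],[-1,-0.25,0,0,0,0],[-1,-0.25,0,0,0,0]]]'

```text
time_s: 24.45
eef_pos: [438.6, 174.5, 354.3]
ee_rot: [0.003, 0.636, 0.771, 0.004]
force: [0.6, -1.2, -0.0]
grip_width: 0.996
```

```bash
python3 -c "
from w import *
im,c=snap('wK')
im=im[120:270,200:380]
cv2.imwrite('pics/wKc.png',cv2.resize(im,None,fx=4,fy=4,interpolation=cv2.INTER_CUBIC))"
```

```text
t 24.45 tcp [438.6 174.5 354.3] a 100.95 F [ 0.6 -1.2 -0. ] g 0.996
```

View pics/wK.png

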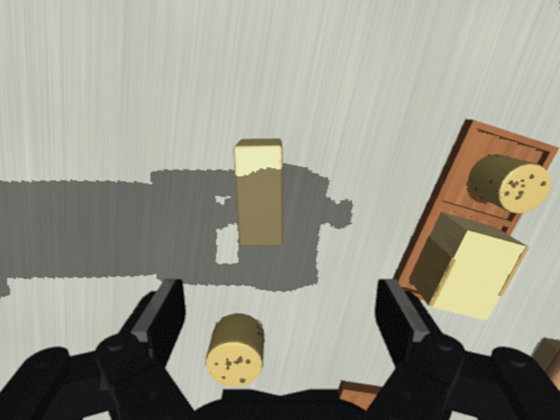

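View pics/wKc.png

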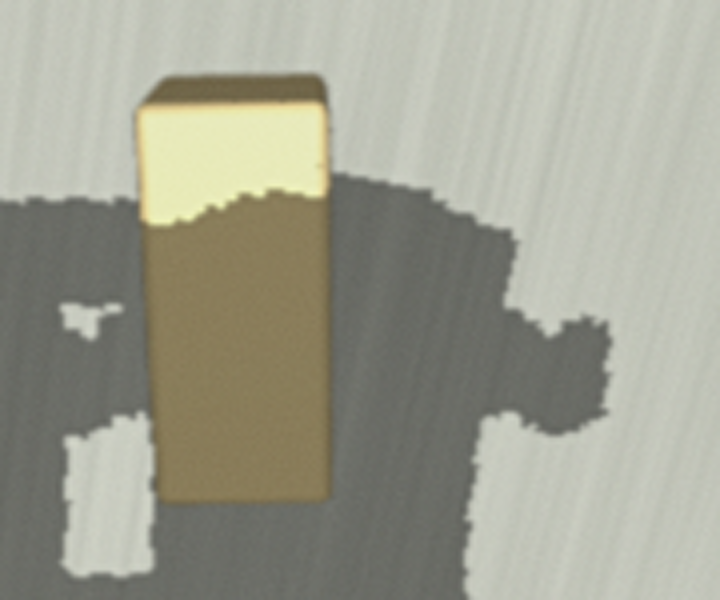

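The wedge pair in the tray looks like one clean rectangle, at about (480,265), and the small truckle stands in its cell at about (520,185). Block top corners in the crop are (138,103), (328,103), (330,500) and (160,500).

```bash
python3 -c "
from h import *
cal=np.load('pics/wK.npz')
P=ray(cal,np.array([[138,103],[328,103],[330,500],[160,500]])/4+[200,120],50.)
L=np.array([[45,20],[45,-20],[-45,-20],[-45,20.]])
t,a,R,e=fit(L,P);print(P.round(1).tolist(),t.round(1),np.degrees(a),e.round(1))
import os;os.system(f'python3 st.py {t[0]} {t[1]} 190 {np.degrees(a)}')
# square tray from earlier picture wS (crop for corners)
im=cv2.imread('pics/wS.png')[20:230,400:560]
cv2.imwrite('pics/sq.png',cv2.resize(im,None,fx=2.8,fy=2.8,interpolation=cv2.INTER_CUBIC))
"
```

```text
t 24.5 pos [438.8 174.5 354.2] F [0.2 0.1 1.2] delta/100 [-0.144 -0.006 -1.642] turn [-0.0019  0.0063  0.0039]
[[397.0, 213.2], [434.5, 220.4], [451.6, 134.5], [414.5, 127.5]] [424.4 173.9] 101.31074594116144 [1.3 1.7 1.4 1.9]
```

View pics/sq.png

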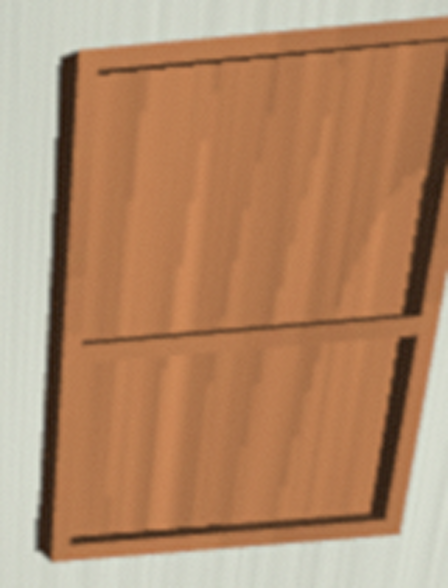

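```bash
python3 -c "
from h import *
cal=np.load('pics/wS.npz')
P=ray(cal,np.array([[77,51],[52,561],[401,533]])/2.8+[400,20],14.)
L=np.array([[-61,82],[-61,-82],[61,-82.]])
t,a,R,e=fit(L,P);print(t.round(1),np.degrees(a),e.round(1))
cal=np.load('pics/wPd.npz')
P=ray(cal,np.array([[315.5,223],[436,216]]),14.)
t2,a,R,e=fit(np.array([[-61,82],[61,82.]]),P);print(t2.round(1),np.degrees(a),e.round(1))
im=cv2.imread('pics/wPd.png')[200:370,300:450]
cv2.imwrite('pics/sq2.png',cv2.resize(im,None,fx=3.5,fy=3.5,interpolation=cv2.INTER_CUBIC))
"
```

```text
[ 623.1 -136.5] -0.231769838763897 [0.5 0.5 0. ]
[ 620.7 -132.1] -1.917096876616398 [0.9 0.9]
```

View pics/sq2.png

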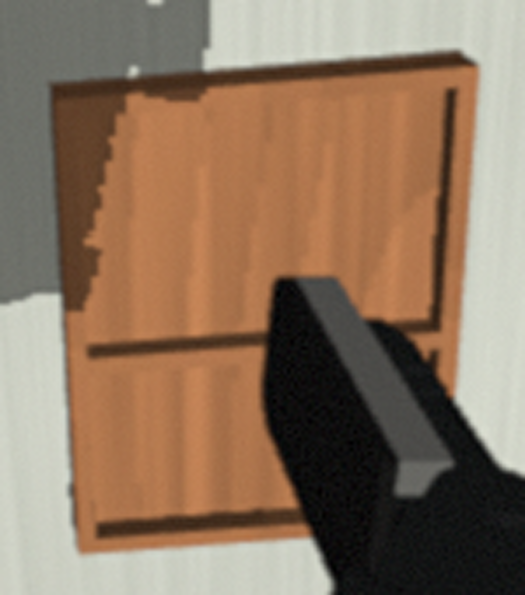

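Request:
drive_tool --rows '[[[-0.07,0,-0.5,-0.002,0.006,0.004],[-0.144,-0.006,-0.9,-0.002,0.006,0.004],[-0.144,-0.006,-1,-0.002,0.006,0.004],[-0.144,-0.006,-1,-0.002,0.006,0.004]]]'

```text
time_s: 25.0
eef_pos: [425.4, 174.0, 254.5]
ee_rot: [0.0, 0.634, 0.773, 0.0]
force: [0.2, -0.1, 0.5]
grip_width: 1.0
```

```bash
python3 st.py 424.4 173.9 190 101.3
```

```text
t 25.0 pos [425.4 174.  254.5] F [ 0.2 -0.1  0.5] delta/100 [-0.01  -0.001 -0.645] turn [ 0.0001  0.0006 -0.0001]
```

```bash
python3 -c "
from h import *
cal=np.load('pics/wPd.npz')
P=ray(cal,np.array([[55,97],[80,551],[477,68]])/3.5+[300,200],14.)
t2,a,R,e=fit(np.array([[-61,82],[-61,-82],[61,82.]]),P);print(P.round(1).tolist(),t2.round(1),np.degrees(a),e.round(1))
"
```

```text
[[563.3, -53.2], [562.2, -216.7], [684.1, -55.8]] [ 623.2 -136.1] -0.6053096154909601 [0.4 1.1 1.5]
```

Request:
drive_tool --rows '[[[-0.01,0,-0.3,0,0,0],[-0.01,0,-0.5,0,0,0],[-0.01,0,-0.645,0,0,0],[-0.01,0,-0.65,0,0,0],[-0.01,0,-0.65,0,0,0]]]'

```text
time_s: 25.62
eef_pos: [424.9, 174.0, 190.4]
ee_rot: [0.001, 0.634, 0.773, 0.001]
force: [-0.3, 1.3, -0.1]
grip_width: 0.999
```

Request:
drive_tool --rows '[[[0,0,0,0,0,0],[0,0,0,0,0,0],[0,0,0,0,0,0],[0,0,0,0,0,0],[0,0,0,0,0,0],[0,0,0,0,0,0],[0,0,0,0,0,0]]]' --fingers -1 --force 35

```text
time_s: 26.5
eef_pos: [425.0, 174.1, 190.8]
ee_rot: [0.001, 0.634, 0.773, 0.001]
force: [0.0, 0.2, 6.1]
grip_width: 0.465
```

Request:
drive_tool --rows '[[[0,0,0.5,0,0,0],[0,0,1,0,0,0],[0.2,-0.4,1,0,0,0.1],[0.5,-0.9,1,0,0,0.2],[0.5,-1,1,0,0,0.3]]]'

```text
time_s: 27.12
eef_pos: [476.2, 71.6, 290.6]
ee_rot: [0.001, 0.435, 0.9, 0.001]
force: [-0.2, 0.2, -1.8]
grip_width: 0.466
```

Request:
drive_tool --rows '[[[0.27,-0.5,0,0,0,0.1],[0.5,-1,0,0,0,0.2],[0.5,-1,0,0,0,0.3]]]'

```text
time_s: 27.5
eef_pos: [527.0, -31.4, 290.0]
ee_rot: [0.001, 0.212, 0.977, 0.001]
force: [-1.3, 0.5, -1.4]
grip_width: 0.461
```

Request:
drive_tool --rows '[[[0.27,-0.5,0,0,0,0.1],[0.5,-0.9,0,0,0,0.2],[0.5,-0.9,0,0,0,0.27],[0.5,-0.9,0,0,0,0.27]]]'

```text
time_s: 28.0
eef_pos: [576.9, -121.6, 289.3]
ee_rot: [-0.0, 0.003, 1.0, 0.002]
force: [0.1, -0.4, -1.1]
grip_width: 0.464
```

```bash
python3 st.py 622.8 -180.3 196.8 179.6
```

```text
t 28.0 pos [ 576.9 -121.6  289.3] F [ 0.1 -0.4 -1.1] delta/100 [ 0.459 -0.587 -0.925] turn [-0.0022 -0.0001 -0.0012]
```

Request:
drive_tool --rows '[[[0.4,-0.4,0,-0.002,0,-0.001],[0.459,-0.587,-0.1,-0.002,0,-0.001],[0.459,-0.587,-0.4,-0.002,0,-0.001],[0.459,-0.587,-0.55,-0.002,0,-0.001],[0.459,-0.587,-0.55,-0.002,0,-0.001]]]'

```text
time_s: 28.62
eef_pos: [622.5, -179.7, 233.4]
ee_rot: [-0.001, 0.003, 1.0, 0.001]
force: [0.2, -0.2, -1.1]
grip_width: 0.464
```

```bash
python3 st.py 622.8 -180.3 196.8 179.6; python3 -c "
from w import *
snap('wB2')"
```

```text
t 28.62 pos [ 622.5 -179.7  233.4] F [ 0.2 -0.2 -1.1] delta/100 [ 0.003 -0.006 -0.366] turn [-0.0009 -0.0015 -0.0001]
t 28.625 tcp [ 622.5 -179.7  233.4] a 179.61 F [ 0.2 -0.2 -1.1] g 0.464
```

View pics/wB2.png

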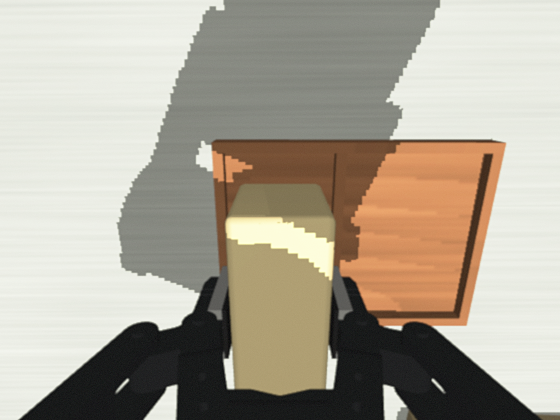

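The block is lined up over the narrower cell (cell columns 224–335), so I'll lower it.

Request:
drive_tool --rows '[[[0.003,-0.006,-0.15,-0.001,-0.001,0],[0.003,-0.006,-0.28,-0.001,-0.001,0],[0.003,-0.006,-0.34,-0.001,-0.001,0],[0.003,-0.006,-0.37,-0.001,-0.001,0],[0.003,-0.006,-0.37,-0.001,-0.001,0],[0.003,-0.006,-0.37,-0.001,-0.001,0]]]'

```text
time_s: 29.42
eef_pos: [623.2, -180.6, 198.1]
ee_rot: [0.001, 0.003, 1.0, -0.001]
force: [-0.3, 0.2, -1.5]
grip_width: 0.458
```

```bash
python3 st.py 622.8 -180.3 196.8 179.6
```

```text
t 29.43 pos [ 623.2 -180.6  198.1] F [-0.3  0.2 -1.5] delta/100 [-0.004  0.003 -0.013] turn [ 0.0009  0.0012 -0.0002]
```

Request:
drive_tool --rows '[[[0,0,-0.01,0.001,0.001,0],[0,0,-0.018,0.001,0.001,0],[0,0,-0.018,0.001,0.001,0],[0,0,-0.018,0.001,0.001,0]]]'

```text
time_s: 29.92
eef_pos: [623.2, -180.6, 196.9]
ee_rot: [0.0, 0.003, 1.0, -0.0]
force: [-2.5, 0.8, 6.0]
grip_width: 0.464
```

Request:
drive_tool --rows '[[[0,0,0,0,0,0],[0,0,0,0,0,0],[0,0,0,0,0,0],[0,0,0,0,0,0],[0,0,0,0,0,0],[0,0,0.3,0,0,0],[0,0,0.8,0,0,0],[0,0,1,0,0,0]]]' --fingers 1

```text
time_s: 30.92
eef_pos: [623.5, -180.6, 300.1]
ee_rot: [0.002, 0.003, 1.0, -0.001]
force: [-0.5, -0.3, -0.6]
grip_width: 1.001
```

Request:
drive_tool --rows '[[[-0.4,0.4,0.3,0,0,-0.1],[-0.8,0.8,0.55,0,0,-0.2],[-0.97,0.88,0.55,0,0,-0.3],[-0.97,0.88,0.55,0,0,-0.4],[-0.97,0.88,0.55,0,0,-0.5]]]'

```text
time_s: 31.55
eef_pos: [526.2, -92.4, 355.5]
ee_rot: [0.002, 0.388, 0.922, -0.002]
force: [-0.1, 0.1, 0.5]
grip_width: 0.999
```

Request:
drive_tool --rows '[[[-0.4,0.4,0,0,0,-0.1],[-0.8,0.8,0,0,0,-0.2],[-0.96,0.88,0,0,0,-0.3],[-0.96,0.88,0,0,0,-0.4],[-0.96,0.88,0,0,0,-0.5],[-0.96,0.88,0,0,0,-0.5]]]'

```text
time_s: 32.3
eef_pos: [430.2, -4.4, 355.6]
ee_rot: [0.001, 0.711, 0.704, -0.002]
force: [0.4, -0.4, -0.2]
grip_width: 1.002
```

```bash
python3 -c "
from w import *
im,c=snap('wL')
im=im[130:280,190:370]
cv2.imwrite('pics/wLc.png',cv2.resize(im,None,fx=4,fy=4,interpolation=cv2.INTER_CUBIC))"
```

```text
t 32.3 tcp [430.2  -4.4 355.6] a 89.42 F [ 0.4 -0.4 -0.2] g 1.002
```

View pics/wL.png

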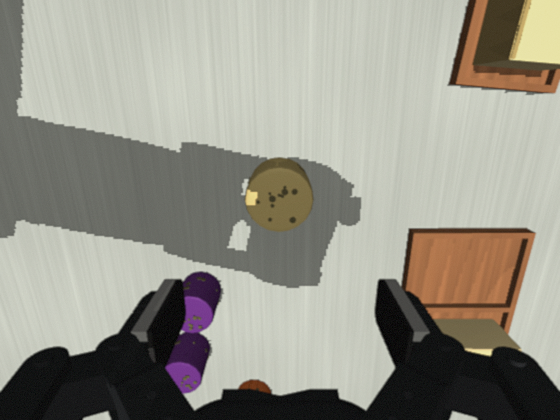

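View pics/wLc.png

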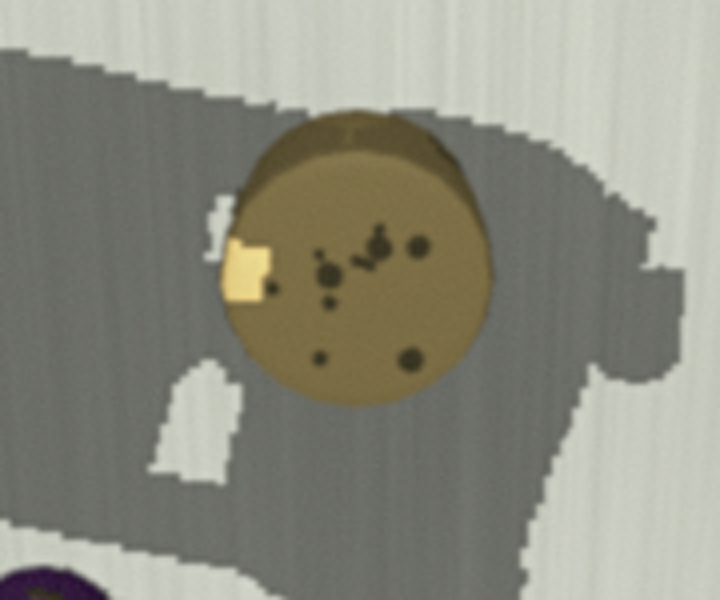

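The large truckle's top disc spans columns 222–492 and rows 150–406 in the crop, so its centre is at about (357,278), or image (279.2,199.5).

```bash
python3 -c "
from h import *
cal=np.load('pics/wL.npz')
g=ray(cal,[[279.2,199.5]],50.)[0];print(g)
e=ray(cal,np.array([[222,278],[492,278],[357,150],[357,406]])/4+[190,130],50.);print(e.round(1).tolist())
import os;os.system(f'python3 st.py {g[0]} {g[1]} 190 89.6')"
```

```text
t 32.35 pos [430.2  -4.4 355.5] F [ 0.2 -0.9 -0.2] delta/100 [-0.013 -0.017 -1.655] turn [ 0.0035 -0.001   0.0009]
[428.95722602  -6.12819849]
[[400.2, -5.8], [457.8, -6.4], [429.3, 21.5], [428.6, -35.7]]
```

Request:
drive_tool --rows '[[[-0.013,-0.017,-0.5,0.003,-0.001,0.001],[-0.013,-0.017,-0.9,0.003,-0.001,0.001],[-0.013,-0.017,-1,0.003,-0.001,0.001],[-0.013,-0.017,-1,0.003,-0.001,0.001]]]'

```text
time_s: 32.85
eef_pos: [429.3, -6.2, 256.0]
ee_rot: [0.0, 0.709, 0.705, -0.0]
force: [0.6, -1.0, -0.7]
grip_width: 1.0
```

```bash
python3 st.py 429 -6.1 190 89.6
```

```text
t 32.85 pos [429.3  -6.2 256. ] F [ 0.6 -1.  -0.7] delta/100 [-0.003  0.001 -0.66 ] turn [ 0.0005  0.0001 -0.0009]
```

Request:
drive_tool --rows '[[[-0.003,0,-0.3,0,0,0],[-0.003,0,-0.5,0,0,0],[-0.003,0,-0.66,0,0,0],[-0.003,0,-0.665,0,0,0],[-0.003,0,-0.665,0,0,0]]]'

```text
time_s: 33.48
eef_pos: [429.5, -6.3, 190.8]
ee_rot: [0.001, 0.709, 0.705, 0.0]
force: [-0.2, 0.2, 1.2]
grip_width: 0.997
```

Request:
drive_tool --rows '[[[0,0,0,0,0,0],[0,0,0,0,0,0],[0,0,0,0,0,0],[0,0,0,0,0,0],[0,0,0,0,0,0],[0,0,0,0,0,0],[0,0,0,0,0,0]]]' --fingers -1 --force 35

```text
time_s: 34.35
eef_pos: [429.8, -6.4, 191.8]
ee_rot: [0.002, 0.709, 0.705, 0.001]
force: [-2.0, 1.0, 10.2]
grip_width: 0.694
```

Request:
drive_tool --rows '[[[0,0,0.5,0,0,0],[0,0,1,0,0,0],[0.4,-0.2,1,0,0,0],[0.9,-0.45,1,0,0,0],[0.97,-0.48,1,0,0,0]]]'

```text
time_s: 34.98
eef_pos: [528.4, -55.7, 291.8]
ee_rot: [0.003, 0.709, 0.705, 0.001]
force: [-0.9, 1.0, -1.3]
grip_width: 0.694
```

Request:
drive_tool --rows '[[[0.45,-0.22,0,0,0,0],[0.9,-0.45,0,0,0,0],[0.97,-0.47,0,0,0,0],[0.97,-0.47,0,0,0,0]]]'

```text
time_s: 35.48
eef_pos: [625.0, -102.2, 291.4]
ee_rot: [0.002, 0.709, 0.705, 0.001]
force: [-0.3, 0.4, -1.5]
grip_width: 0.688
```

```bash
python3 st.py 623.3 -101.3 197.8 89.6
```

```text
t 35.48 pos [ 625.  -102.2  291.4] F [-0.3  0.4 -1.5] delta/100 [-0.017  0.009 -0.936] turn [ 0.0011  0.0022 -0.0009]
```

Request:
drive_tool --rows '[[[-0.017,0.009,-0.4,0.001,0.002,-0.001],[-0.017,0.009,-0.7,0.001,0.002,-0.001],[-0.017,0.009,-0.88,0.001,0.002,-0.001],[-0.017,0.009,-0.92,0.001,0.002,-0.001],[-0.017,0.009,-0.92,0.001,0.002,-0.001]]]'

```text
time_s: 36.1
eef_pos: [623.4, -101.3, 200.4]
ee_rot: [0.001, 0.71, 0.705, 0.0]
force: [-0.2, -0.5, -1.2]
grip_width: 0.693
```

```bash
python3 st.py 623.3 -101.3 197.8 89.6
```

```text
t 36.1 pos [ 623.4 -101.3  200.4] F [-0.2 -0.5 -1.2] delta/100 [-0.001 -0.    -0.026] turn [ 0.0004  0.001  -0.    ]
```

Request:
drive_tool --rows '[[[0,0,-0.015,0,0.001,0],[0,0,-0.028,0,0.001,0],[0,0,-0.03,0,0.001,0],[0,0,-0.03,0,0.001,0]]]'

```text
time_s: 36.6
eef_pos: [623.5, -101.3, 197.9]
ee_rot: [0.001, 0.71, 0.705, -0.0]
force: [-2.3, -0.1, 4.8]
grip_width: 0.692
```

Request:
drive_tool --rows '[[[0,0,0,0,0,0],[0,0,0,0,0,0],[0,0,0,0,0,0],[0,0,0,0,0,0],[0,0,0,0,0,0],[0,0,0.3,0,0,0],[0,0,0.8,0,0,0],[0,0,1,0,0,0]]]' --fingers 1

```text
time_s: 37.6
eef_pos: [623.7, -101.3, 301.1]
ee_rot: [0.003, 0.71, 0.705, 0.001]
force: [-0.3, 0.4, 0.9]
grip_width: 1.0
```

Request:
drive_tool --rows '[[[-0.5,0,0.4,0,0,0],[-0.9,0,0.8,0,0,0],[-1,0,0.8,0,0,0]]]'

```text
time_s: 37.98
eef_pos: [522.3, -101.2, 384.5]
ee_rot: [0.005, 0.71, 0.705, 0.002]
force: [0.9, 0.3, -0.5]
grip_width: 0.999
```

Request:
drive_tool --rows '[[[-0.5,0,0,0,0,0],[-1,0,0,0,0,0],[-1,0,0,0,0,0],[-1,0,0,0,0,0]]]'

```text
time_s: 38.48
eef_pos: [422.8, -101.4, 384.4]
ee_rot: [0.005, 0.71, 0.704, 0.002]
force: [-0.5, -0.1, -0.1]
grip_width: 0.997
```

```bash
python3 -c "
from w import *
im,c=snap('top1','top')
im=im[90:300,90:470]
cv2.imwrite('pics/top1c.png',cv2.resize(im,None,fx=2.1,fy=2.1,interpolation=cv2.INTER_CUBIC))
im,c=snap('scene1','scene')
im=im[120:330,110:430]
cv2.imwrite('pics/scene1c.png',cv2.resize(im,None,fx=2.4,fy=2.4,interpolation=cv2.INTER_CUBIC))"
```

```text
t 38.475 tcp [ 422.8 -101.4  384.4] a 89.57 F [-0.5 -0.1 -0.1] g 0.997
t 38.525 tcp [ 423.1 -101.4  384.3] a 89.59 F [ 0.6 -0.3  0.4] g 0.998
```

View pics/top1c.png

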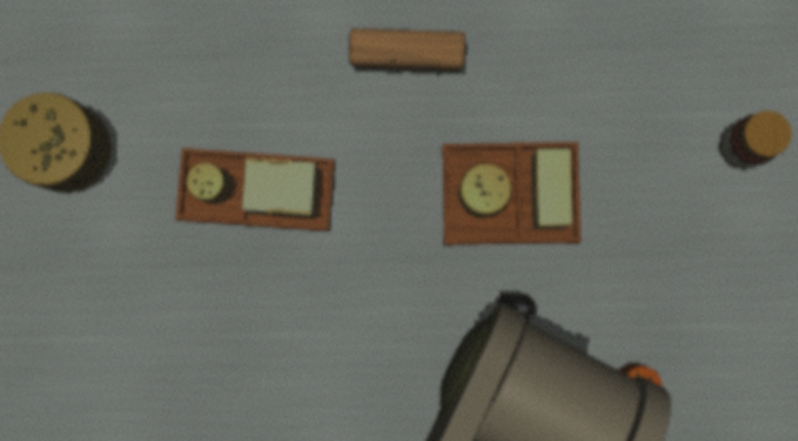

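View pics/scene1c.png

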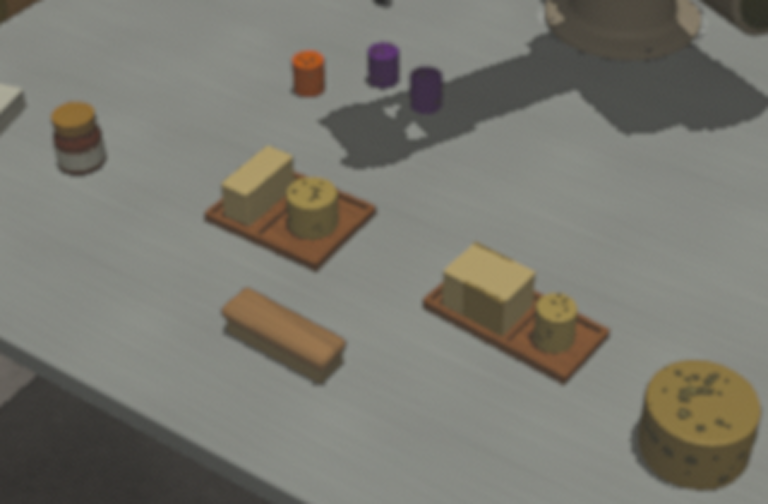

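Everything sits in its cell, and the wheel, jar and brush look undisturbed. There's plenty of time, so I'll take one close look at the wedge joint.

Request:
drive_tool --rows '[[[0.4,0.4,0,-0.004,0.004,0],[0.8,0.8,0,-0.004,0.004,0],[0.8,0.8,0,-0.004,0.004,0]]]'

```text
time_s: 38.95
eef_pos: [505.2, -19.1, 383.2]
ee_rot: [0.005, 0.708, 0.706, -0.002]
force: [-0.3, 1.2, -0.0]
grip_width: 1.004
```

Request:
drive_tool --rows '[[[0.4,0.4,0,0,0,0],[0.9,0.8,-0.2,0,0,0],[0.9,0.8,-0.2,0,0,0],[0.9,0.8,-0.2,0,0,0]]]'

```text
time_s: 39.45
eef_pos: [595.2, 60.5, 362.7]
ee_rot: [0.005, 0.708, 0.706, -0.003]
force: [0.1, -0.5, 0.5]
grip_width: 1.0
```

```bash
python3 -c "
from w import *
im,c=snap('wF')
cal=np.load('pics/top1.npz'); t=cv2.imread('pics/top1.png'); h=cv2.cvtColor(t,cv2.COLOR_BGR2HSV)
for k in blobs(cv2.inRange(h,(22,30,90),(45,255,255)),80):
    P=ray(cal,k[:,0],56.); print(k[:,0].mean(0).round(),rectpose(P))
"
```

```text
t 39.45 tcp [595.2  60.5 362.7] a 89.86 F [ 0.1 -0.5  0.5] g 1.0
[370. 372.] (array([ 157.1, -198.6]), array([ 34.1, 130.1]), 62.2313346862793)
[290. 338.] (array([249.7, -14.8]), array([30.5, 50.3]), 59.604122161865234)
[389. 324.] (array([ 275.9, -251.6]), array([ 30.2, 123.7]), 66.79727172851562)
[313. 289.] (array([365.4, -74.2]), array([29.2, 92. ]), 62.99091720581055)
[358. 293.] (array([ 357.4, -176.5]), array([148.6,  92. ]), 62.2265625)
[321. 180.] (array([ 622.9, -100.4]), array([55.3, 53.6]), 62.141048431396484)
[187. 176.] (array([640.3, 225. ]), array([38.6, 39.6]), 44.259883880615234)
[222. 178.] (array([631.6, 139.5]), array([80.1, 60. ]), 85.86876678466797)
[354. 179.] (array([ 623.1, -179.7]), array([39.4, 88.3]), 89.88150024414062)
[111. 156.] (array([696.3, 415.2]), array([108.2, 108.4]), 18.856718063354492)
[ 16. 166.] (array([671.5, 634. ]), array([175. , 106.8]), 1.615869402885437)
```

View pics/wF.png

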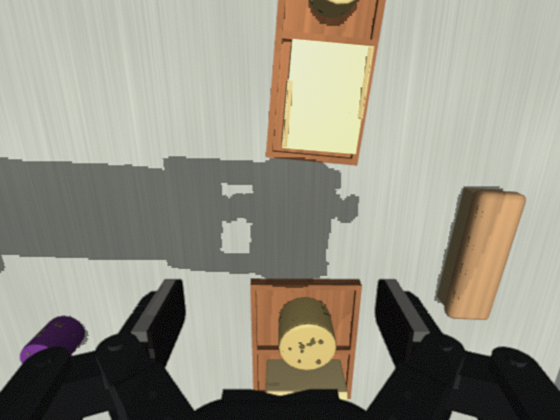

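The wedges form a seamless rectangle at columns 285–372 and rows 40–152, with a rind showing at each end. The top view measures it as 80 × 60 mm. The arm is clear, so I'll hand in.

```bash
python3 -c "
from rig import ctrl
print(ctrl.finish_job())"
```

```text
the job is handed in; nothing more can be done
None
```

Both cheese trays are made up and the job was handed in at about 39.5 s, well inside the 115 s limit. I worked in the order asked:

- **Long tray:** I set both wedges head to tail in the wider cell, sliding the second up against the first, then stood the small truckle in the other cell.
- **Square tray:** I put the block lengthwise in the narrower cell, then the large truckle in the wider one.

**Final checks:**
- **Wedges:** from above they measure 80.1 × 60.0 mm (nominal 80 × 60) with no visible gap. They sit about 1° off the tray's yaw, inside the cell.
- **Truckles and block:** both truckles and the block are within about 1.5 mm of their cell centres. All stand upright in the pictures.
- **Left alone:** the big wheel measures within about 3 mm of its first position, which I put down to camera measurement scatter. I checked the jar, the brush and the orange and purple look-alikes only by eye, and they look undisturbed.
- **Forces:** the highest wrist force reading at the end of any move was about 10 N.

No check failed. One early corner estimate for the square tray was about 5 mm off the others, so I re-measured it. The new reading agreed with the first to within 0.5 mm, and I used that.

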